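Lock the rotor, try the centrifuge lid, free its catch and hold it open

ROBOT

A 6-joint arm with a two-finger parallel gripper is mounted at the origin on the work surface. World frame = base frame: x ahead of the robot, y to its left, z up, the work surface at z = 0. Lengths are in m, angles in rad, forces in N, time in s.
With the tool pointing down it reaches from about 0.425 to 0.95 m from the base axis. Payload 3.5 kg.
Tool frame: the origin (TCP) lies at the very end of the fingers, on their centre line; the grasp point (between the pads) lies 19 mm behind it; y points along the fingers, z is the direction in which the jaws open and shut, and the axes are right-handed (so a half turn about y gives the same grasp; the last joint's range is limited). The gripper opens to 85 mm and grips with 20 to 120 N. Pads are 22 mm wide; open, the fingers measure 114 mm over their backs; the gripper's body (76 mm by 85 mm) begins 54 mm behind the grasp point. The pads swing forward as they close: fully open they stand 13 mm farther back than shut.
Start: joints at [1.062, 0.286, 1.577, -0, 1.279, -0.15], TCP at [0.237, 0.632, 0.231] pointing down, gripper open.
Joint ranges: [-2.77, 2.77], [-0.9, 2.22], [0.21, 2.48], [-1.53, 4.67], [0.24, 2.81], [-2.84, 2.84]. Speed limits (rad/s): [2.79, 2.79, 3.14, 3.14, 3.14, 3.14].

INTERFACE

Orientations are given as a unit quaternion [x, y, z, w].
In Python, from plant import ctrl, cams gives the robot as it stands.
- The arm moves only by the tool play_rows, never from a script. Its argument "steps" is a list of rows, each an object of numbers: "claw": the finger opening in cm, from 0 to 8.54; "tx", "ty", "tz": the shift along the tool's x, y, z in cm; "ax", "ay", "az": the turn, a rotation vector about the tool's x, y, z in degrees. A call has 1 to 12 rows; each row is the pose to reach, as a shift and turn from the pose commanded when the call began, along the tool's axes at that moment; what a row does not reach only later rows make up. A row lasts 1/12 s, in which the tool goes at most 41.7 mm and 7.16 degrees, less where a joint would pass 70% of its speed; a pose out of reach is approached as far as the arm can. A call with a gripper value outside its range is refused whole. The fingers move at their own pace and stop on an object; "grip_force" is the grip in N (left out, the last holds). Time passes only in rows, so rows that repeat a pose let the fingers close. It gives the time, the measured TCP pose, the force and the opening at its end, in the units of the state.
- ctrl.get_state(): the state, without advancing time (a new reading comes with each control period).
- cams.read_camera(name): name is "scene" or "top" or "wrist"; returns (picture, depth): 400x640x3 uint8, blue, green, red; 400x640 float32, m along the optical axis (not along the pixel's ray), 0 where there is no reading.
- cams.camera_model(name): a dict with "intrinsics" (3x3 intrinsics, pixels), "distortion" ([k1, k2, p1, p2, k3] as OpenCV has them; the pictures are not rectified), "rvec" (rotation vector, rad) and "tvec" (3), from world to camera coordinates, as OpenCV has them; the wrist camera has in their place "tool_from_camera" (4x4, takes a point from camera to tool coordinates, whose origin is the TCP and whose axes are the tool frame's). Camera axes: x right, y down, z forward; pixel columns grow to the right and rows downward; lengths in m; the calibration is good to about 2 mm. A picture is of the moment at which its call begins: read the wrist's pose just before it. camera_model takes no time and is no camera call.
- ctrl.sign_off(): hands the job in, once; it reports no verdict.
The state is a dict: "time": time; "qpos": joint angles; "dq": joint speeds; "joint_efforts": joint torques, N m; "eef_pos": TCP position; "tcp_rot": TCP orientation; "contact_force": force on the tool from outside, world axes, zero at the start; "wrist_torque": the same for the moment, N m; "opening": opening from 0.0 (shut) to 1.0 (fully open).
Only numpy, scipy, OpenCV 4.12 (cv2) and the standard library are available. Lean on these libraries where they do the work, as an engineer would, in place of code of your own. Each camera call takes 0.05 s, during which the arm holds its last target.

TASK

First slide the yellow rotor-lock bolt of the bench centrifuge fully home into its keeper; then, before touching the red release tab, tug the lid up by its blue handle to learn whether the hidden catch is holding it. If, and only if, it is caught, slide the red tab fully to its open end (otherwise leave the tab alone), then raise the lid about half-way (some 45 degrees) and finish while holding it there by the handle, still gripped and not moving, with the bolt still home and the things standing around undisturbed.

Things in the scene. Friction and masses are not known exactly. Their poses are not given: they have to be found in the camera images.
- centrifuge: White bench centrifuge, fixed, 340 (x) by 360 (y) mm; origin at the centre of its underside, z up, front panel faces its -x. Its front deck (x -170 to -75 mm), 110 mm above the bench, carries the bolt (+y half) and the red tab (-y half), both at x = -125 mm; behind it the grey lid, 250 mm wide (x -70 to +135), top 125 mm above the bench. Rotor and catch inside are hidden while it is shut.
- bolt (a joint): Travel of the rotor-lock bolt (m) along the centrifuge's -y: 0 drawn out, 0.040 fully home at its stop; starts at 0 to 0.012. Stays where left; slides at about 2 N. Its 10 mm steel rod, 12 mm above the deck, runs through two steel guides (24 mm tall, 24 mm wide along x, from 76 to 101 mm from the middle plane) into the keeper, a yellow staple of the same section.
- bolt_knob (a point): Upright yellow round knob of the bolt, 14 mm in diameter, top 45 mm above the deck; this point is on its axis 11 mm below the top (34 mm above the deck). It moves with the bolt: 155 mm from the middle plane at joint 0, 115 mm at home. Best pinched from above, fingers closing along the centrifuge's x.
- catch (a joint): Travel of the red release tab (m) along the centrifuge's -y (away from the handle): 0 shut, 0.030 fully open at its stop; starts at 0 to 0.006. Stays where left; slides at about 2.5 N. Fully open it always frees the lid. Whether the catch's hidden pawl holds the lid cannot be seen: only a tug tells. Leave the tab until the lid has been tugged, and to the end if the lid is not caught.
- catch_tab (a point): Red upright tab, 12 mm thick along the centrifuge's x, 28 mm along its y, top 37 mm above the deck; this point is at its centre in plan, 25 mm above the deck, and moves with it. 115 mm from the middle plane at joint 0. Best pinched from above with the fingers closing along the centrifuge's x.
- lid (a joint): Angle of the lid (rad): 0 shut, growing as its front edge rises, stop at 1.35. It weighs about 0.6 kg (some 3 N at the handle) and falls shut when let go. If the catch holds it, it rises only about 0.04 rad (some 9 mm at the handle) and stops hard; if not, it rises freely. About half-way open is 0.6 to 1.0 rad.
- lid_handle (a point): Centre of the lid's blue round handle bar, 12 mm in diameter and 120 mm long along the centrifuge's y, on two posts at its ends; with the lid shut its axis is 160 mm above the bench (35 mm above the lid, 50 mm above the deck) and 85 mm in front of the centrifuge's origin. It can turn between the fingers as the lid swings.
- lid_hinge (a point): Point on the hinge axis of the lid in its middle, fixed to the centrifuge 130 mm behind its origin and 115 mm above the bench; the axis lies along the centrifuge's y. The handle's axis is 220 mm from it.
- tube_rack: White rack with clear blue-capped tubes standing in it, loose, 100 by 60 mm, 97 mm tall, on the bench beside the centrifuge (its +y side); origin at the centre of its underside. Leave it alone.
- reagent: Amber bottle with a blue cap, loose, 60 mm in diameter, 125 mm tall, on the bench at the centrifuge's -y side; origin at the centre of its underside. Leave it alone.
- slide_box: Flat blue and white slide box, loose, 82 by 72 mm, 34 mm tall, on the bench at the centrifuge's -y side, farther back; origin at the centre of its underside. Leave it alone.

How it is judged:
By the outcome, as a careful person would: the job done as asked, in the order asked, and still so for the second after the job is handed in, while the arm keeps its last pose, push and grip.
It also fails if it takes over 64 s, if anything falls off the work surface, if the arm or the gripper's body presses on something with over 40 N, if the wrist force passes 120 N, or if a joint passes its speed limit or range.

## Working session

There is one attempt and no reset: what is moved stays moved. The work goes in short steps, Python scripts to look and compute and a tool call to move; the robot and the scene stay as the last step left them, time stands still between calls to the robot, and variables do not carry over. Pictures are saved under pics/ and viewed, and the job is handed in when it is done.

Besides the shell and the picture viewer there is one more tool, called after "Call:" as name(argument=value, ...), one argument or row to a line, values as JSON. play_rows: Moves the arm, as the interface text tells. Its arguments: {"type":"object","properties":{"steps":{"type":"array","items":{"type":"object","properties":{"claw":{"type":"number"},"tx":{"type":"number"},"ty":{"type":"number"},"tz":{"type":"number"},"ax":{"type":"number"},"ay":{"type":"number"},"az":{"type":"number"}}}},"grip_force":{"type":"number"}},"required":["steps"]}

```bash
ls; mkdir -p pics; python3 - <<'E'
from plant import ctrl,cams
import cv2,numpy as np
s=ctrl.get_state();print({k:np.round(v,4).tolist() for k,v in s.items()})
for n in ["scene","top","wrist"]:
    p,d=cams.read_camera(n);cv2.imwrite(f"pics/{n}0.png",p);np.save(f"pics/{n}0.npy",d)
    print(n,cams.camera_model(n))
E
```

```text
pics
{'time': 0.0, 'qpos': [1.062, 0.2872, 1.5782, -0.0, 1.2786, -0.15], 'dq': [0.0001, 0.0006, -0.0005, -0.0014, -0.0015, -0.001], 'joint_efforts': [-0.0013, -40.5983, -29.2625, -0.0002, 0.0058, -0.0], 'eef_pos': [0.2367, 0.6315, 0.2299], 'tcp_rot': [0.6966, -0.1264, 0.1259, -0.695], 'contact_force': [0.6883, 0.1623, 0.3906], 'wrist_torque': [-0.0177, 0.0032, 0.0261], 'opening': 1.0041}
scene {'intrinsics': array([[462.89370638,   0.        , 314.7352347 ],
       [  0.        , 462.89370638, 199.60286595],
       [  0.        ,   0.        ,   1.        ]]), 'distortion': array([-0.12007625,  0.        ,  0.        ,  0.        ,  0.        ]), 'rvec': array([ 2.48888256,  0.76017088, -0.23564494]), 'tvec': array([-0.54180038, -0.22583015,  1.25309555])}
top {'intrinsics': array([[365.81499895,   0.        , 319.01724419],
       [  0.        , 365.81499895, 200.91209235],
       [  0.        ,   0.        ,   1.        ]]), 'distortion': array([-0.0657771,  0.       ,  0.       ,  0.       ,  0.       ]), 'rvec': array([ 2.08850561, -2.14492358,  0.13964812]), 'tvec': array([0.0546422 , 0.628439  , 0.96522673])}
wrist {'intrinsics': array([[347.12174391,   0.        , 318.69106772],
       [  0.        , 347.12174391, 203.90908128],
       [  0.        ,   0.        ,   1.        ]]), 'distortion': array([-0.03496986,  0.        ,  0.        ,  0.        ,  0.        ]), 'tool_from_camera': array([[ 1.06769332e-03,  9.56363028e-01,  2.92179085e-01,
        -7.49967989e-02],
       [ 9.64314162e-05, -2.92179349e-01,  9.56363539e-01,
        -1.42192164e-01],
       [ 9.99999425e-01, -9.92927719e-04, -4.04181381e-04,
        -1.01687449e-03],
       [ 0.00000000e+00,  0.00000000e+00,  0.00000000e+00,
         1.00000000e+00]])}
```

View pics/scene0.png

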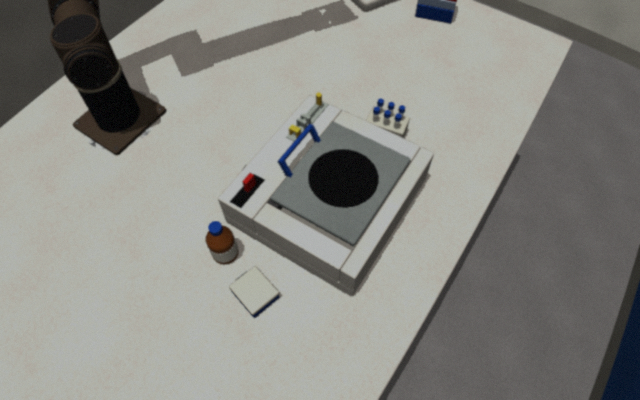

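View pics/top0.png

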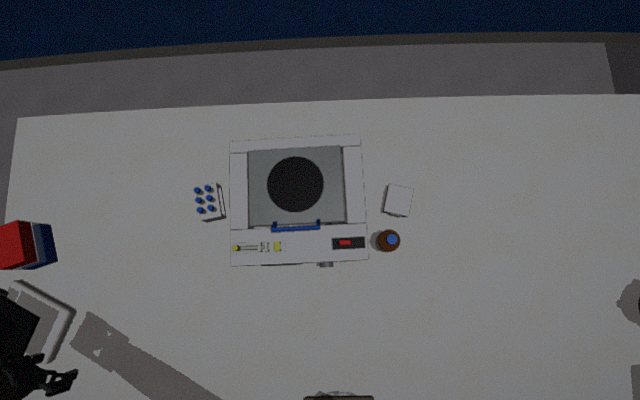

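View pics/wrist0.png

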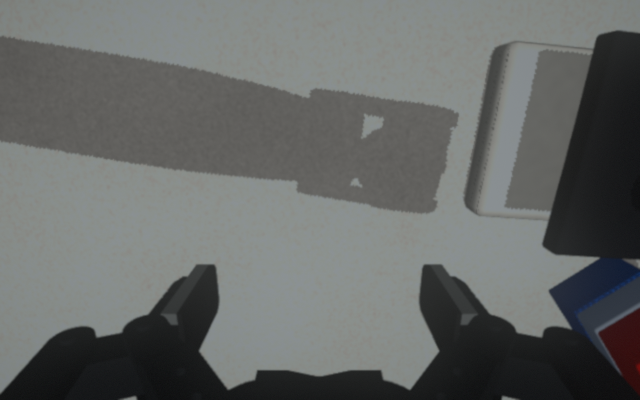

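The scene view shows the knob at (319,98), the keeper at (293,131), the tab at (248,181) and the handle from (285,165) to (315,130). The top view shows the knob at (236,247), the tab at (345,243) and the handle from (272,226) to (320,224). Next I triangulate them.

```bash
cat > h.py <<'E'
import cv2,numpy as np
from scipy.spatial.transform import Rotation as R
from plant import ctrl,cams
def cam(n,st=None):
    m=cams.camera_model(n);K=m['intrinsics'];D=m['distortion']
    if n=='wrist':
        T=np.eye(4);T[:3,:3]=R.from_quat(st['tcp_rot']).as_matrix();T[:3,3]=st['eef_pos']
        W=T@m['tool_from_camera'];return K,D,W[:3,:3],W[:3,3]
    r=cv2.Rodrigues(m['rvec'])[0];return K,D,r.T,-r.T@m['tvec']
def ray(c,uv):
    K,D,Rw,o=c;p=cv2.undistortPoints(np.array([[uv]],float),K,D)[0,0]
    return o,Rw@np.array([p[0],p[1],1.])   # z-depth param
def onz(c,uv,z):
    o,d=ray(c,uv);return o+d*(z-o[2])/d[2]
def tri(c1,u1,c2,u2):
    o1,d1=ray(c1,u1);o2,d2=ray(c2,u2)
    t=np.linalg.lstsq(np.c_[d1,-d2],o2-o1,rcond=None)[0]
    a,b=o1+d1*t[0],o2+d2*t[1];return (a+b)/2,np.linalg.norm(a-b)
def cloud(c,dep,ys,xs):
    return np.array([ (lambda o,d:o+d*dep[y,x])(*ray(c,(x,y))) for y,x in zip(ys,xs) if dep[y,x]>0])
def mask(img,col):
    h=cv2.cvtColor(img,cv2.COLOR_BGR2HSV);H,S,V=cv2.split(h)
    if col=='y':return ((H>18)&(H<36)&(S>130)&(V>70)).astype(np.uint8)
    if col=='r':return (((H<6)|(H>174))&(S>150)&(V>80)).astype(np.uint8)
    if col=='b':return ((H>100)&(H<130)&(S>140)&(V>60)).astype(np.uint8)
def blobs(m,a=4):
    n,l,st,ce=cv2.connectedComponentsWithStats(m)
    return [(st[i].tolist(),ce[i],l==i) for i in range(1,n) if st[i][4]>=a]
E
python3 - <<'E'
from h import *
for n in ['scene','top']:
    p=cv2.imread(f'pics/{n}0.png');d=np.load(f'pics/{n}0.npy');c=cam(n)
    for col in 'yrb':
        for st,ce,l in blobs(mask(p,col)):
            if not(220<ce[0]<420 and 80<ce[1]<280):continue
            ys,xs=np.nonzero(l);q=cloud(c,d,ys,xs)
            print(n,col,st,ce.round(1),q.mean(0).round(4) if len(q) else '',q.min(0).round(3),q.max(0).round(3))
for n,b in [('scene',(215,85,345,215)),('top',(220,125,375,275))]:
    p=cv2.imread(f'pics/{n}0.png')[b[1]:b[3],b[0]:b[2]]
    k=5 if n=='scene' else 4
    cv2.imwrite(f'pics/{n}0z.png',cv2.resize(p,None,fx=k,fy=k,interpolation=cv2.INTER_CUBIC)[:600,:800])
E
```

```text
scene y [317, 93, 4, 12, 39] [318.4  98. ] [0.503  0.2427 0.1474] [0.497 0.237 0.131] [0.508 0.25  0.158]
scene y [290, 126, 10, 10, 64] [294.4 129.7] [0.5044 0.1426 0.132 ] [0.493 0.136 0.114] [0.516 0.15  0.137]
scene r [243, 174, 11, 11, 54] [247.9 178.7] [ 0.5088 -0.0287  0.1466] [ 0.503 -0.041  0.142] [ 0.513 -0.015  0.15 ]
scene b [378, 99, 5, 7, 24] [380.1 101.8] [0.6091 0.3588 0.0957] [0.602 0.352 0.089] [0.615 0.367 0.101]
scene b [389, 103, 5, 6, 21] [390.8 105.1] [0.6367 0.3634 0.0958] [0.632 0.358 0.09 ] [0.642 0.372 0.099]
scene b [374, 107, 6, 7, 27] [376.4 109.6] [0.6146 0.3305 0.0959] [0.609 0.324 0.089] [0.622 0.338 0.099]
scene b [400, 106, 4, 6, 21] [401.5 108.4] [0.6639 0.3685 0.096 ] [0.659 0.36  0.092] [0.669 0.378 0.101]
scene b [385, 111, 5, 6, 27] [387.1 113.4] [0.6423 0.3346 0.0953] [0.636 0.327 0.09 ] [0.648 0.345 0.099]
scene b [396, 114, 5, 7, 26] [398.  116.4] [0.6693 0.3409 0.0955] [0.663 0.335 0.087] [0.676 0.349 0.1  ]
scene b [279, 124, 41, 52, 299] [296.5 146.6] [0.5501 0.0895 0.1584] [0.539 0.032 0.127] [0.569 0.154 0.17 ]
top y [275, 242, 5, 9, 40] [276.8 246. ] [0.5037 0.1448 0.1333] [0.493 0.138 0.129] [0.514 0.15  0.138]
top y [233, 246, 5, 4, 19] [234.9 247.4] [0.5015 0.2465 0.1542] [0.497 0.24  0.151] [0.505 0.252 0.158]
top r [339, 240, 12, 5, 56] [344.5 242. ] [ 0.5089 -0.0262  0.1445] [ 0.504 -0.041  0.111] [ 0.514 -0.012  0.151]
top b [271, 224, 49, 8, 183] [295.1 227.9] [0.5453 0.0948 0.1645] [0.539 0.035 0.158] [0.553 0.155 0.169]
top b [387, 234, 10, 11, 88] [391.5 238.8] [ 0.5149 -0.146   0.1248] [ 0.502 -0.162  0.096] [ 0.527 -0.134  0.129]
```

```bash
python3 -c "
import cv2;print(cv2.imread('pics/scene0z.png').shape,cv2.imread('pics/top0z.png').shape)"
```

```text
(600, 650, 3) (600, 620, 3)
```

View pics/scene0z.png

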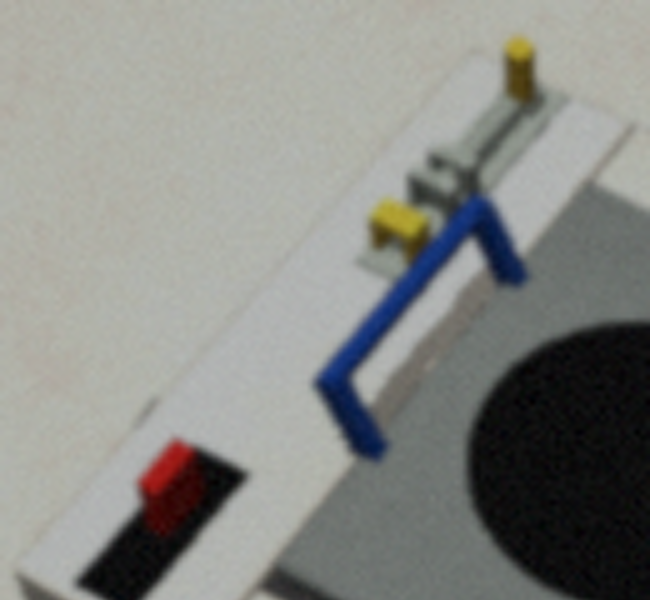

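View pics/top0z.png

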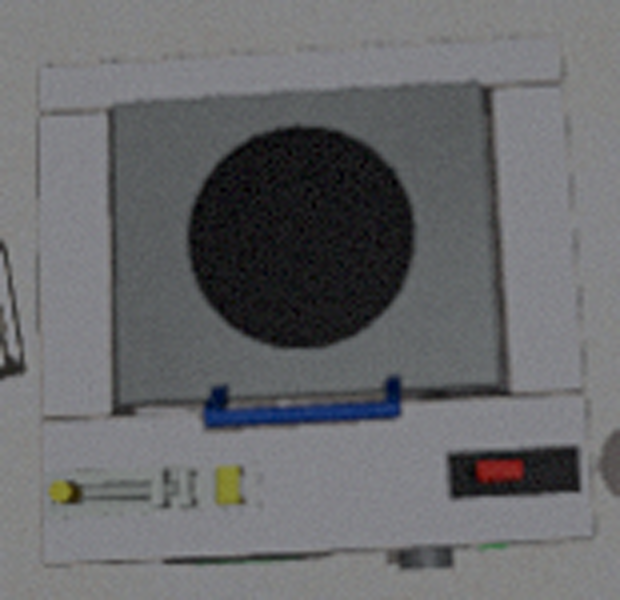

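```bash
python3 - <<'E'
from h import *
s=ctrl.get_state();M=R.from_quat(s['tcp_rot']).as_matrix();print(M.round(4))
c1,c2=cam('scene'),cam('top')
for nm,a,b in [('knobtop',(318.6,95),(235,247)),('keeper',(294.4,127.5),(277,246)),('tabtop',(248.5,175.5),(344.5,242)),
  ('hL',(215+480/5,85+205/5),(220+210/4,125+412/4)),('hR',(215+330/5,85+382/5),(220+397/4,125+408/4))]:
    print(nm,tri(c1,a,c2,b))
for psi in [.027]:
  for sg in [1,-1]:
    z=sg*np.array([np.cos(psi),np.sin(psi),0]);y=np.array([0,0,-1.]);x=np.cross(y,z)
    print(sg,np.degrees((R.from_matrix(M).inv()*R.from_matrix(np.c_[x,y,z])).as_rotvec()))
    for P in [(0.45,.24,.23),(0.5015,.2465,.23)]: print(M.T@(np.array(P)-s['eef_pos'])*100)
E
```

```text
[[ 9.363e-01 -8.000e-04  3.511e-01]
 [-3.511e-01 -1.600e-03  9.363e-01]
 [-2.000e-04 -1.000e+00 -1.800e-03]]
knobtop (array([0.50218903, 0.2457387 , 0.15429223]), np.float64(0.001181118468277427))
keeper (array([0.50371212, 0.14366272, 0.13784202]), np.float64(0.0006228225230267273))
tabtop (array([ 0.50863403, -0.0255191 ,  0.15397578]), np.float64(0.0008067302802747059))
hL (array([0.54635874, 0.15000998, 0.16424305]), np.float64(0.0007997444226284788))
hR (array([0.5469803 , 0.03591176, 0.16198225]), np.float64(0.002181249516040149))
1 [9.82713841e-02 6.78966636e+01 4.95322103e-02]
[ 33.71578223   0.06885257 -29.17772126]
[ 38.30963459   0.06346964 -26.7608035 ]
-1 [ 5.50554224e-02 -1.12103282e+02 -1.09229379e-01]
[ 33.71578223   0.06885257 -29.17772126]
[ 38.30963459   0.06346964 -26.7608035 ]
```

Call:
play_rows(
  steps=[
    {"tx": 1.5, "ty": -0.5, "tz": -1, "ay": 3, "claw": 4},
    {"tx": 4.5, "ty": -1, "tz": -3, "ay": 8, "claw": 4},
    {"tx": 8, "ty": -2, "tz": -5.5, "ay": 14, "claw": 4},
    {"tx": 11.5, "ty": -3, "tz": -8, "ay": 20, "claw": 4},
    {"tx": 15, "ty": -3, "tz": -10.5, "ay": 26, "claw": 4},
    {"tx": 18.5, "ty": -3, "tz": -13, "ay": 32, "claw": 4},
    {"tx": 22, "ty": -3, "tz": -15.5, "ay": 38.5, "claw": 4},
    {"tx": 25.5, "ty": -3, "tz": -18, "ay": 45, "claw": 4},
    {"tx": 29, "ty": -3, "tz": -20.3, "ay": 51.5, "claw": 4},
    {"tx": 32.5, "ty": -3, "tz": -22.8, "ay": 58, "claw": 4},
    {"tx": 35.5, "ty": -3, "tz": -25, "ay": 63.5, "claw": 4},
    {"tx": 37.7, "ty": -3, "tz": -26.4, "ay": 67, "claw": 4},
  ],
)

```text
invalid input at $.steps[0]: expected keys claw, tx, ty, tz, ax, ay, az
```

Call:
play_rows(
  steps=[
    {"tx": 0.6, "tz": -0.2, "ay": 0.9, "claw": 4},
    {"tx": 0.6, "tz": -0.2, "ay": 0.9, "claw": 4},
    {"tx": 0.6, "tz": -0.2, "ay": 0.9, "claw": 4},
  ],
)

```text
invalid input at $.steps[0]: expected keys claw, tx, ty, tz, ax, ay, az
```

```bash
python3 - <<'E'
from h import *
s=ctrl.get_state();print({k:np.round(v,4).tolist() for k,v in s.items()})
p,d=cams.read_camera('wrist');cv2.imwrite('pics/w1.png',p);np.save('pics/w1.npy',d)
c=cam('wrist',s)
for col in 'yrb':
    for st,ce,l in blobs(mask(p,col),20):
        ys,xs=np.nonzero(l);k=slice(None,None,max(1,len(ys)//200));q=cloud(c,d,ys[k],xs[k])
        print(col,st,ce.round(1),q.mean(0).round(4) if len(q) else '',q.min(0).round(3),q.max(0).round(3))
E
```

```text
{'time': 0.15, 'qpos': [1.062, 0.287, 1.5778, -0.0, 1.2786, -0.15], 'dq': [-0.0002, -0.0022, -0.0034, 0.0006, -0.0019, 0.0011], 'joint_efforts': [0.0014, -40.6605, -29.3141, -0.0001, 0.004, 0.0], 'eef_pos': [0.2368, 0.6316, 0.2302], 'tcp_rot': [0.6964, -0.1264, 0.126, -0.6951], 'contact_force': [-0.3338, -0.21, -0.2542], 'wrist_torque': [0.0333, -0.0081, 0.0065], 'opening': 1.0007}
r [636, 363, 4, 10, 26] [637.9 367. ] [0.4776 0.8436 0.1304] [0.473 0.842 0.129] [0.483 0.845 0.132]
b [574, 271, 66, 44, 283] [608.3 291.7] [0.4632 0.882  0.0483] [0.449 0.842 0.045] [0.478 0.918 0.051]
```

View pics/w1.png

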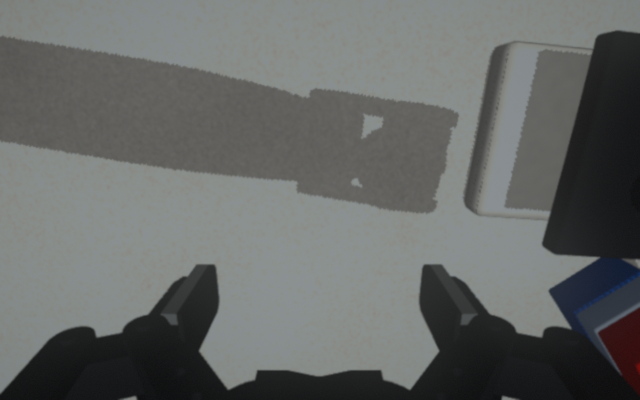

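The wrist picture is unchanged because the move was refused: every row needs all seven keys. I resend it complete.

Call:
play_rows(
  steps=[
    {"claw": 4, "tx": 1.5, "ty": -0.5, "tz": -1, "ax": 0, "ay": 3, "az": 0},
    {"claw": 4, "tx": 4.5, "ty": -1, "tz": -3, "ax": 0, "ay": 8, "az": 0},
    {"claw": 4, "tx": 8, "ty": -2, "tz": -5.5, "ax": 0, "ay": 14, "az": 0},
    {"claw": 4, "tx": 11.5, "ty": -3, "tz": -8, "ax": 0, "ay": 20, "az": 0},
    {"claw": 4, "tx": 15, "ty": -3, "tz": -10.5, "ax": 0, "ay": 26, "az": 0},
    {"claw": 4, "tx": 18.5, "ty": -3, "tz": -13, "ax": 0, "ay": 32, "az": 0},
    {"claw": 4, "tx": 22, "ty": -3, "tz": -15.5, "ax": 0, "ay": 38.5, "az": 0},
    {"claw": 4, "tx": 25.5, "ty": -3, "tz": -18, "ax": 0, "ay": 45, "az": 0},
    {"claw": 4, "tx": 29, "ty": -3, "tz": -20.3, "ax": 0, "ay": 51.5, "az": 0},
    {"claw": 4, "tx": 32.5, "ty": -3, "tz": -22.8, "ax": 0, "ay": 58, "az": 0},
    {"claw": 4, "tx": 35.5, "ty": -3, "tz": -25, "ax": 0, "ay": 63.5, "az": 0},
    {"claw": 4, "tx": 37.7, "ty": -3, "tz": -26.4, "ax": 0, "ay": 67, "az": 0},
  ],
)

```text
time: 1.2
eef_pos: [0.4983, 0.2498, 0.2613]
tcp_rot: [0.509, -0.49, 0.491, -0.509]
contact_force: [-0.5, -0.2, -0.1]
opening: 0.467
```

Call:
play_rows(
  steps=[
    {"claw": 4, "tx": 0.6, "ty": 0, "tz": 0.2, "ax": 0, "ay": 0.9, "az": 0},
    {"claw": 4, "tx": 0.6, "ty": 0, "tz": 0.2, "ax": 0, "ay": 0.9, "az": 0},
    {"claw": 4, "tx": 0.6, "ty": 0, "tz": 0.2, "ax": 0, "ay": 0.9, "az": 0},
  ],
)

```text
time: 1.45
eef_pos: [0.4992, 0.2467, 0.2611]
tcp_rot: [0.507, -0.494, 0.493, -0.507]
contact_force: [-0.5, -0.2, 0.4]
opening: 0.467
```

```bash
cat > look.py <<'E'
import sys
from h import *
n=sys.argv[1];w=sys.argv[2] if len(sys.argv)>2 else 'wrist'
s=ctrl.get_state();print({k:np.round(s[k],4).tolist() for k in ['time','qpos','eef_pos','contact_force','opening']})
M=R.from_quat(s['tcp_rot']).as_matrix();print(M.round(4).tolist())
p,d=cams.read_camera(w);cv2.imwrite(f'pics/{n}.png',p);np.save(f'pics/{n}.npy',d)
np.savez(f'pics/{n}_s.npz',**s)
c=cam(w,s)
for col in 'yrb':
    for st,ce,l in blobs(mask(p,col),20):
        ys,xs=np.nonzero(l);k=slice(None,None,max(1,len(ys)//300));q=cloud(c,d,ys[k],xs[k])
        if len(q) and q[:,0].mean()<.75: print(col,st,ce.round(1),q.mean(0).round(4),q.min(0).round(4),q.max(0).round(4))
E
python3 look.py w2
```

```text
{'time': 1.45, 'qpos': [0.2763, 0.0036, 1.8378, 0.0008, 1.3008, 0.2493], 'eef_pos': [0.4992, 0.2467, 0.2611], 'contact_force': [-0.4542, -0.2048, 0.4358], 'opening': 0.467}
[[0.0269, -0.0009, 0.9996], [-0.9996, 0.0006, 0.0269], [-0.0006, -1.0, -0.0008]]
y [313, 192, 16, 17, 215] [320.7 200.3] [0.4997 0.2473 0.1545] [0.4939 0.241  0.1526] [0.5052 0.2536 0.1565]
y [308, 296, 25, 14, 330] [319.9 302.9] [0.5019 0.1456 0.1335] [0.4912 0.1385 0.1315] [0.5129 0.1526 0.1353]
b [514, 31, 17, 19, 246] [521.8  39.6] [0.6618 0.3722 0.0966] [0.6544 0.365  0.0948] [0.6689 0.3788 0.0983]
b [480, 36, 18, 19, 259] [488.5  44.5] [0.6346 0.3673 0.0966] [0.6273 0.3598 0.0948] [0.642  0.3742 0.0987]
b [446, 41, 18, 19, 261] [454.6  49.6] [0.607  0.3623 0.0965] [0.5996 0.3549 0.0946] [0.6147 0.369  0.0987]
b [514, 69, 17, 18, 235] [521.8  77.4] [0.6671 0.3428 0.0965] [0.6599 0.3358 0.0935] [0.6746 0.3497 0.0984]
b [481, 74, 18, 18, 247] [489.2  82.1] [0.6398 0.3379 0.0965] [0.6327 0.3307 0.0946] [0.6471 0.3446 0.0983]
b [448, 79, 18, 18, 245] [456.2  87.1] [0.6121 0.3329 0.0966] [0.6052 0.3256 0.0947] [0.6196 0.3396 0.099 ]
b [361, 317, 14, 54, 544] [367.2 347.2] [0.5411 0.1264 0.1672] [0.5098 0.0998 0.1612] [0.5483 0.2563 0.3336]
```

View pics/w2.png

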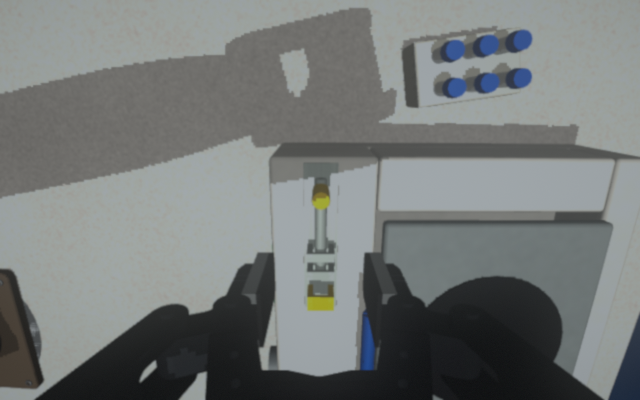

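The wrist view shows the knob at (320,200), the keeper at (320,303) and the guides between them. The knob top is at (0.500, 0.247, 0.1545), 2 mm from the two-view fix. Next I descend and pinch it.

Call:
play_rows(
  grip_force=40,
  steps=[
    {"claw": 4, "tx": 0, "ty": 1, "tz": 0.1, "ax": 0, "ay": 0, "az": 0},
    {"claw": 4, "tx": 0, "ty": 3, "tz": 0.1, "ax": 0, "ay": 0, "az": 0},
    {"claw": 4, "tx": 0, "ty": 5.5, "tz": 0.1, "ax": 0, "ay": 0, "az": 0},
    {"claw": 4, "tx": 0, "ty": 8, "tz": 0.1, "ax": 0, "ay": 0, "az": 0},
    {"claw": 4, "tx": 0, "ty": 10, "tz": 0.1, "ax": 0, "ay": 0, "az": 0},
    {"claw": 4, "tx": 0, "ty": 11.5, "tz": 0.1, "ax": 0, "ay": 0, "az": 0},
    {"claw": 4, "tx": 0, "ty": 12.6, "tz": 0.1, "ax": 0, "ay": 0, "az": 0},
    {"claw": 4, "tx": 0, "ty": 13.3, "tz": 0.1, "ax": 0, "ay": 0, "az": 0},
    {"claw": 4, "tx": 0, "ty": 13.3, "tz": 0.1, "ax": 0, "ay": 0, "az": 0},
  ],
)

```text
time: 2.25
eef_pos: [0.4991, 0.247, 0.1264]
tcp_rot: [0.508, -0.493, 0.492, -0.506]
contact_force: [0.4, -0.1, 0.6]
opening: 0.473
```

Call:
play_rows(
  steps=[
    {"claw": 2.5, "tx": 0, "ty": 0, "tz": 0, "ax": 0, "ay": 0, "az": 0},
    {"claw": 1.8, "tx": 0, "ty": 0, "tz": 0, "ax": 0, "ay": 0, "az": 0},
    {"claw": 0.8, "tx": 0, "ty": 0, "tz": 0, "ax": 0, "ay": 0, "az": 0},
    {"claw": 0.8, "tx": 0, "ty": 0, "tz": 0, "ax": 0, "ay": 0, "az": 0},
    {"claw": 0.8, "tx": 0, "ty": 0, "tz": 0, "ax": 0, "ay": 0, "az": 0},
    {"claw": 0.8, "tx": 0, "ty": 0, "tz": 0, "ax": 0, "ay": 0, "az": 0},
  ],
)

```text
time: 2.75
eef_pos: [0.5006, 0.247, 0.1298]
tcp_rot: [-0.506, 0.493, -0.493, 0.507]
contact_force: [-5.0, 0.4, 6.0]
opening: 0.144
```

```bash
python3 look.py w3
```

```text
{'time': 2.75, 'qpos': [0.2762, 0.1378, 1.9483, 0.0009, 1.0551, 0.2489], 'eef_pos': [0.5006, 0.247, 0.1298], 'contact_force': [-5.0229, 0.4492, 5.9973], 'opening': 0.1436}
[[0.0268, 0.0002, 0.9996], [-0.9996, 0.0009, 0.0268], [-0.0009, -1.0, 0.0003]]
y [303, 253, 33, 59, 1641] [318.8 282.4] [0.4997 0.2502 0.1481] [0.4937 0.2399 0.1256] [0.5061 0.2543 0.1574]
b [540, 0, 34, 32, 865] [556.4  14.3] [0.6072 0.362  0.0965] [0.5992 0.3548 0.0946] [0.6156 0.3686 0.0987]
b [599, 0, 33, 24, 644] [613.9  10. ] [0.6346 0.3654 0.0965] [0.6268 0.3597 0.0936] [0.643  0.37   0.0985]
b [596, 57, 31, 32, 770] [610.8  72.2] [0.6398 0.3379 0.0965] [0.6315 0.3304 0.0943] [0.6484 0.3451 0.0984]
b [540, 64, 31, 33, 779] [554.9  79.9] [0.6124 0.333  0.0965] [0.6047 0.3254 0.0945] [0.6197 0.3402 0.0985]
```

View pics/w3.png

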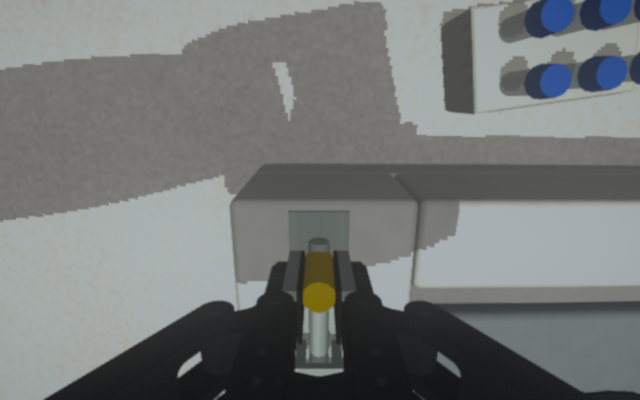

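The picture shows the knob between the pads at (319,285), with the opening at about 12–14 mm, so the grip is good. Next I slide along tool +x (the centrifuge's -y) and watch the force.

Call:
play_rows(
  steps=[
    {"claw": 0.8, "tx": 0.3, "ty": 0, "tz": 0, "ax": 0, "ay": 0, "az": 0},
    {"claw": 0.8, "tx": 0.7, "ty": 0, "tz": 0, "ax": 0, "ay": 0, "az": 0},
    {"claw": 0.8, "tx": 1.1, "ty": 0, "tz": 0, "ax": 0, "ay": 0, "az": 0},
    {"claw": 0.8, "tx": 1.5, "ty": 0, "tz": 0, "ax": 0, "ay": 0, "az": 0},
    {"claw": 0.8, "tx": 1.9, "ty": 0, "tz": 0, "ax": 0, "ay": 0, "az": 0},
    {"claw": 0.8, "tx": 2.3, "ty": 0, "tz": 0, "ax": 0, "ay": 0, "az": 0},
    {"claw": 0.8, "tx": 2.6, "ty": 0, "tz": 0, "ax": 0, "ay": 0, "az": 0},
    {"claw": 0.8, "tx": 2.9, "ty": 0, "tz": 0, "ax": 0, "ay": 0, "az": 0},
    {"claw": 0.8, "tx": 3.2, "ty": 0, "tz": 0, "ax": 0, "ay": 0, "az": 0},
    {"claw": 0.8, "tx": 3.4, "ty": 0, "tz": 0, "ax": 0, "ay": 0, "az": 0},
    {"claw": 0.8, "tx": 3.4, "ty": 0, "tz": 0, "ax": 0, "ay": 0, "az": 0},
  ],
)

```text
time: 3.72
eef_pos: [0.5015, 0.2128, 0.1297]
tcp_rot: [-0.506, 0.494, -0.493, 0.507]
contact_force: [-4.5, 0.1, 5.6]
opening: 0.146
```

Call:
play_rows(
  steps=[
    {"claw": 0.8, "tx": 0.2, "ty": 0, "tz": 0, "ax": 0, "ay": 0, "az": 0},
    {"claw": 0.8, "tx": 0.4, "ty": 0, "tz": 0, "ax": 0, "ay": 0, "az": 0},
    {"claw": 0.8, "tx": 0.5, "ty": 0, "tz": 0, "ax": 0, "ay": 0, "az": 0},
    {"claw": 0.8, "tx": 0.6, "ty": 0, "tz": 0, "ax": 0, "ay": 0, "az": 0},
    {"claw": 0.8, "tx": 0.6, "ty": 0, "tz": 0, "ax": 0, "ay": 0, "az": 0},
  ],
)

```text
time: 4.13
eef_pos: [0.5016, 0.208, 0.1298]
tcp_rot: [-0.505, 0.494, -0.493, 0.507]
contact_force: [-3.9, 4.2, 5.6]
opening: 0.144
```

Call:
play_rows(
  steps=[
    {"claw": 0.8, "tx": 0.2, "ty": 0, "tz": 0, "ax": 0, "ay": 0, "az": 0},
    {"claw": 0.8, "tx": 0.4, "ty": 0, "tz": 0, "ax": 0, "ay": 0, "az": 0},
    {"claw": 0.8, "tx": 0.5, "ty": 0, "tz": 0, "ax": 0, "ay": 0, "az": 0},
    {"claw": 0.8, "tx": 0.5, "ty": 0, "tz": 0, "ax": 0, "ay": 0, "az": 0},
  ],
)

```text
time: 4.47
eef_pos: [0.5016, 0.2078, 0.1298]
tcp_rot: [-0.502, 0.497, -0.491, 0.51]
contact_force: [-4.3, 19.8, 3.3]
opening: 0.146
```

```bash
python3 look.py w4
```

```text
{'time': 4.4667, 'qpos': [0.1991, 0.1012, 1.9888, 0.0167, 1.0469, 0.1673], 'eef_pos': [0.5016, 0.2078, 0.1298], 'contact_force': [-4.3358, 19.8477, 3.3476], 'opening': 0.1462}
[[0.0235, 0.0018, 0.9997], [-0.9996, 0.0151, 0.0235], [-0.015, -0.9999, 0.0022]]
y [303, 253, 33, 58, 1596] [318.8 282.3] [0.5007 0.211  0.1485] [0.4946 0.2013 0.1258] [0.507  0.2151 0.1563]
y [296, 347, 47, 30, 573] [318.7 363.1] [0.502  0.153  0.1271] [0.4904 0.1468 0.1122] [0.5138 0.2167 0.2051]
b [551, 0, 29, 12, 242] [564.1   4.2] [0.6127 0.3279 0.0965] [0.6061 0.3251 0.0938] [0.6198 0.3303 0.0984]
b [614, 0, 15, 4, 40] [620.4   1. ] [0.64   0.3308 0.0965] [0.6369 0.3298 0.0947] [0.6439 0.3315 0.098 ]
```

View pics/w4.png

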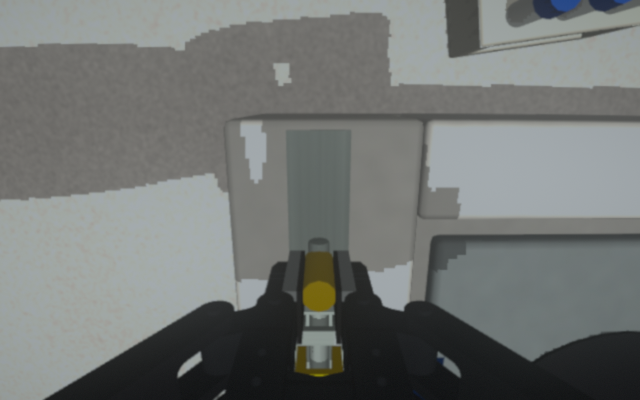

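The bolt hit a hard stop after 39.2 mm of travel, at 19.8 N. The picture shows the rod entering the keeper at (319,360) and the knob clear of the guide. Next I relax, release, and go up to look at the handle.

Call:
play_rows(
  steps=[
    {"claw": 0.8, "tx": -0.2, "ty": 0, "tz": 0, "ax": 0, "ay": 0, "az": 0},
    {"claw": 0.8, "tx": -0.35, "ty": 0, "tz": 0, "ax": 0, "ay": 0, "az": 0},
    {"claw": 0.8, "tx": -0.4, "ty": 0, "tz": 0, "ax": 0, "ay": 0, "az": 0},
    {"claw": 2.5, "tx": -0.4, "ty": 0, "tz": 0, "ax": 0, "ay": 0, "az": 0},
    {"claw": 4, "tx": -0.4, "ty": 0, "tz": 0, "ax": 0, "ay": 0, "az": 0},
    {"claw": 4, "tx": -0.4, "ty": 0, "tz": 0, "ax": 0, "ay": 0, "az": 0},
    {"claw": 4, "tx": -0.4, "ty": 0, "tz": 0, "ax": 0, "ay": 0, "az": 0},
  ],
)

```text
time: 5.1
eef_pos: [0.5019, 0.2052, 0.1282]
tcp_rot: [-0.507, 0.493, -0.494, 0.507]
contact_force: [-0.5, -0.1, -0.1]
opening: 0.47
```

Call:
play_rows(
  steps=[
    {"claw": 4, "tx": 0, "ty": -1, "tz": 0, "ax": 0, "ay": 0, "az": 0},
    {"claw": 4, "tx": 0, "ty": -3, "tz": 0, "ax": 0, "ay": 0, "az": 0},
    {"claw": 4, "tx": 0, "ty": -6, "tz": 0, "ax": 0, "ay": 0, "az": 0},
    {"claw": 4, "tx": 1, "ty": -9, "tz": 0.3, "ax": 0, "ay": 0, "az": 0},
    {"claw": 4, "tx": 3, "ty": -12, "tz": 1.2, "ax": 0, "ay": 0, "az": 0},
    {"claw": 4, "tx": 5, "ty": -14, "tz": 2.2, "ax": 0, "ay": 0, "az": 0},
    {"claw": 4, "tx": 7.5, "ty": -15, "tz": 3.2, "ax": 0, "ay": 0, "az": 0},
    {"claw": 4, "tx": 9.5, "ty": -15, "tz": 4, "ax": 0, "ay": 0, "az": 0},
    {"claw": 4, "tx": 10.5, "ty": -15, "tz": 4.2, "ax": 0, "ay": 0, "az": 0},
    {"claw": 4, "tx": 10.7, "ty": -15, "tz": 4.2, "ax": 0, "ay": 0, "az": 0},
    {"claw": 4, "tx": 10.7, "ty": -15, "tz": 4.2, "ax": 0, "ay": 0, "az": 0},
  ],
)

```text
time: 6.02
eef_pos: [0.546, 0.0994, 0.2778]
tcp_rot: [0.507, -0.494, 0.493, -0.506]
contact_force: [0.0, 0.5, 0.1]
opening: 0.47
```

```bash
python3 look.py w5;python3 look.py t5 top
```

```text
{'time': 6.0167, 'qpos': [-0.0029, -0.0115, 1.8225, 0.0004, 1.3321, -0.0285], 'eef_pos': [0.546, 0.0994, 0.2778], 'contact_force': [0.0062, 0.4553, 0.1233], 'opening': 0.4703}
[[0.0255, -0.0015, 0.9997], [-0.9997, 0.0004, 0.0255], [-0.0004, -1.0, -0.0015]]
y [252, 37, 19, 20, 295] [260.7  46.4] [0.5012 0.2075 0.1547] [0.4949 0.2011 0.1529] [0.508  0.2138 0.1566]
y [254, 124, 29, 18, 465] [268.4 132.4] [0.5028 0.1454 0.1336] [0.4909 0.1384 0.1257] [0.514  0.1519 0.136 ]
r [268, 310, 13, 26, 300] [274.5 323.2] [ 0.507  -0.027   0.1464] [ 0.5007 -0.0408  0.1427] [ 0.5121 -0.0127  0.1486]
b [316, 128, 5, 17, 38] [317.7 135.7] [0.543  0.147  0.1653] [0.5417 0.1412 0.1635] [0.5446 0.1526 0.1668]
b [311, 186, 14, 89, 997] [317.  230.3] [0.5443 0.0729 0.1647] [0.5388 0.0346 0.1622] [0.5508 0.1094 0.1674]
{'time': 6.0667, 'qpos': [-0.0017, -0.0114, 1.8228, 0.0005, 1.332, -0.0284], 'eef_pos': [0.5458, 0.1001, 0.2775], 'contact_force': [-0.713, 0.5689, -0.3698], 'opening': 0.4657}
[[0.0266, -0.0018, 0.9996], [-0.9996, 0.0005, 0.0266], [-0.0006, -1.0, -0.0018]]
y [248, 245, 6, 5, 22] [250.3 246.
[... 454 characters left out ...]
.095 ] [0.6574 0.3659 0.0906] [0.6695 0.3792 0.0981]
b [206, 195, 5, 6, 21] [208.3 197.4] [0.6412 0.3376 0.0962] [0.635  0.3325 0.0901] [0.6479 0.3435 0.0987]
b [196, 198, 5, 5, 21] [198.1 199.7] [0.636  0.3662 0.0951] [0.6296 0.3606 0.0892] [0.6411 0.3725 0.0998]
b [208, 205, 5, 6, 23] [210.1 207.2] [0.6139 0.3315 0.0968] [0.6077 0.3255 0.0872] [0.6203 0.3377 0.1019]
b [197, 208, 6, 5, 21] [199.5 209.6] [0.6083 0.3613 0.0954] [0.6028 0.3554 0.0886] [0.6129 0.3686 0.0997]
b [305, 222, 15, 8, 64] [312.5 226.6] [0.5454 0.0499 0.1853] [0.5101 0.0354 0.1519] [0.5598 0.0677 0.5073]
b [387, 234, 10, 11, 89] [391.5 238.8] [ 0.5147 -0.146   0.1243] [ 0.5016 -0.1617  0.0967] [ 0.5271 -0.1343  0.1274]
```

View pics/w5.png

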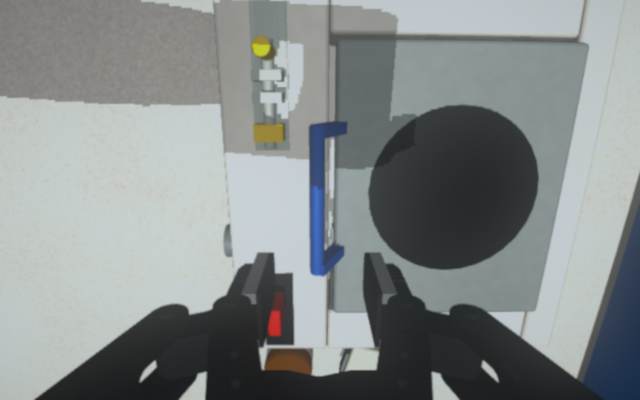

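The wrist view shows the handle bar at columns 311–325, rows 122–275, the knob at (261,46) and the tab at (274,323). The knob is at y=0.2075, so the bolt stayed home. The bar axis is about 2 mm toward tool -z. Next I descend and grip it.

Call:
play_rows(
  grip_force=50,
  steps=[
    {"claw": 4, "tx": 0.2, "ty": 1, "tz": -0.1, "ax": 0, "ay": 0, "az": 0},
    {"claw": 4, "tx": 0.5, "ty": 3, "tz": -0.2, "ax": 0, "ay": 0, "az": 0},
    {"claw": 4, "tx": 0.5, "ty": 5.5, "tz": -0.2, "ax": 0, "ay": 0, "az": 0},
    {"claw": 4, "tx": 0.5, "ty": 8, "tz": -0.2, "ax": 0, "ay": 0, "az": 0},
    {"claw": 4, "tx": 0.5, "ty": 10, "tz": -0.2, "ax": 0, "ay": 0, "az": 0},
    {"claw": 4, "tx": 0.5, "ty": 11.5, "tz": -0.2, "ax": 0, "ay": 0, "az": 0},
    {"claw": 4, "tx": 0.5, "ty": 12.7, "tz": -0.2, "ax": 0, "ay": 0, "az": 0},
    {"claw": 4, "tx": 0.5, "ty": 13.5, "tz": -0.2, "ax": 0, "ay": 0, "az": 0},
    {"claw": 4, "tx": 0.5, "ty": 13.5, "tz": -0.2, "ax": 0, "ay": 0, "az": 0},
  ],
)

```text
time: 6.87
eef_pos: [0.5431, 0.0952, 0.1409]
tcp_rot: [0.508, -0.494, 0.492, -0.506]
contact_force: [-0.4, -0.3, -0.2]
opening: 0.468
```

Call:
play_rows(
  steps=[
    {"claw": 2.5, "tx": 0, "ty": 0, "tz": 0, "ax": 0, "ay": 0, "az": 0},
    {"claw": 1.7, "tx": 0, "ty": 0, "tz": 0, "ax": 0, "ay": 0, "az": 0},
    {"claw": 0.6, "tx": 0, "ty": 0, "tz": 0, "ax": 0, "ay": 0, "az": 0},
    {"claw": 0.6, "tx": 0, "ty": 0, "tz": 0, "ax": 0, "ay": 0, "az": 0},
    {"claw": 0.6, "tx": 0, "ty": 0, "tz": 0, "ax": 0, "ay": 0, "az": 0},
    {"claw": 0.6, "tx": 0, "ty": 0, "tz": 0, "ax": 0, "ay": 0, "az": 0},
  ],
)

```text
time: 7.37
eef_pos: [0.5444, 0.0948, 0.1447]
tcp_rot: [0.507, -0.493, 0.493, -0.507]
contact_force: [-5.5, 0.7, 6.0]
opening: 0.121
```

```bash
python3 look.py w6
```

```text
{'time': 7.3667, 'qpos': [-0.0113, 0.1075, 1.9515, 0.0, 1.0833, -0.0383], 'eef_pos': [0.5444, 0.0948, 0.1447], 'contact_force': [-5.5151, 0.7032, 6.0119], 'opening': 0.121}
[[0.027, -0.0007, 0.9996], [-0.9996, 0.0, 0.027], [-0.0001, -1.0, -0.0007]]
y [202, 134, 56, 33, 1714] [229.3 150.4] [0.5026 0.1454 0.1335] [0.4906 0.1381 0.1264] [0.5144 0.1521 0.1357]
b [347, 133, 24, 26, 168] [362.1 147.5] [0.5609 0.1487 0.1373] [0.553  0.1462 0.1266] [0.5659 0.1543 0.1547]
b [305, 140, 35, 237, 5857] [320.7 265.3] [0.5442 0.1038 0.1642] [0.5383 0.0431 0.1362] [0.5549 0.1544 0.2189]
```

View pics/w6.png

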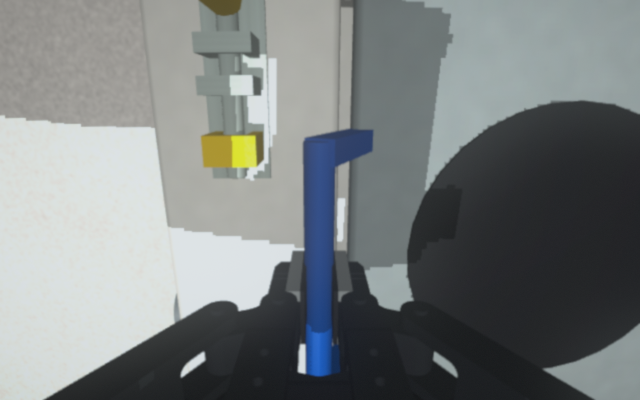

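The bar is between the pads at column 320, with the opening matching a 12 mm bar. Now I tug upward.

Call:
play_rows(
  steps=[
    {"claw": 0.6, "tx": 0, "ty": -0.2, "tz": 0, "ax": 0, "ay": 0, "az": 0},
    {"claw": 0.6, "tx": 0, "ty": -0.4, "tz": 0, "ax": 0, "ay": 0, "az": 0},
    {"claw": 0.6, "tx": 0, "ty": -0.6, "tz": 0, "ax": 0, "ay": 0, "az": 0},
    {"claw": 0.6, "tx": 0, "ty": -0.8, "tz": 0, "ax": 0, "ay": 0, "az": 0},
    {"claw": 0.6, "tx": 0, "ty": -0.8, "tz": 0, "ax": 0, "ay": 0, "az": 0},
  ],
)

```text
time: 7.83
eef_pos: [0.5459, 0.0948, 0.1517]
tcp_rot: [-0.506, 0.493, -0.494, 0.508]
contact_force: [5.4, 1.6, -6.1]
opening: 0.118
```

Call:
play_rows(
  steps=[
    {"claw": 0.6, "tx": 0, "ty": -0.2, "tz": 0, "ax": 0, "ay": 0, "az": 0},
    {"claw": 0.6, "tx": 0, "ty": -0.4, "tz": 0.05, "ax": 0, "ay": 0, "az": 0},
    {"claw": 0.6, "tx": 0, "ty": -0.6, "tz": 0.1, "ax": 0, "ay": 0, "az": 0},
    {"claw": 0.6, "tx": 0, "ty": -0.8, "tz": 0.1, "ax": 0, "ay": 0, "az": 0},
    {"claw": 0.6, "tx": 0, "ty": -0.8, "tz": 0.1, "ax": 0, "ay": 0, "az": 0},
  ],
)

```text
time: 8.25
eef_pos: [0.5465, 0.0948, 0.1549]
tcp_rot: [-0.505, 0.493, -0.494, 0.508]
contact_force: [15.6, 2.2, -23.1]
opening: 0.115
```

Call:
play_rows(
  steps=[
    {"claw": 0.6, "tx": 0, "ty": 0, "tz": 0.3, "ax": 0, "ay": 0, "az": 0},
    {"claw": 0.6, "tx": 0, "ty": -0.2, "tz": 0.5, "ax": 0, "ay": 0, "az": 0},
    {"claw": 0.6, "tx": 0, "ty": -0.4, "tz": 0.5, "ax": 0, "ay": 0, "az": 0},
    {"claw": 0.6, "tx": 0, "ty": -0.5, "tz": 0.5, "ax": 0, "ay": 0, "az": 0},
    {"claw": 0.6, "tx": 0, "ty": -0.5, "tz": 0.5, "ax": 0, "ay": 0, "az": 0},
  ],
)

```text
time: 8.67
eef_pos: [0.5465, 0.0948, 0.1555]
tcp_rot: [0.509, -0.496, 0.491, -0.504]
contact_force: [9.3, 0.4, -35.0]
opening: 0.111
```

```bash
python3 look.py w7; python3 look.py s7 scene | head -4
```

```text
{'time': 8.6667, 'qpos': [-0.0112, 0.1042, 1.9335, 0.0002, 1.1143, -0.0379], 'eef_pos': [0.5465, 0.0948, 0.1555], 'contact_force': [9.2663, 0.4168, -34.973], 'opening': 0.111}
[[0.0266, -0.0104, 0.9996], [-0.9996, 0.0003, 0.0266], [-0.0006, -0.9999, -0.0104]]
y [195, 0, 27, 7, 129] [207.6   2.3] [0.5015 0.2022 0.1543] [0.4967 0.2007 0.1491] [0.5059 0.2032 0.156 ]
y [223, 0, 17, 7, 79] [232.1   2.3] [0.507  0.2059 0.1387] [0.5053 0.2034 0.1256] [0.5078 0.21   0.1521]
y [205, 132, 53, 31, 1474] [231.4 146.9] [0.5028 0.1454 0.1335] [0.4906 0.1381 0.124 ] [0.5144 0.1521 0.1356]
b [306, 139, 34, 238, 5657] [321.1 266.3] [0.5468 0.103  0.1746] [0.5412 0.0429 0.1444] [0.5567 0.1547 0.2297]
{'time': 8.7167, 'qpos': [-0.0112, 0.1043, 1.9335, 0.0003, 1.1144, -0.0379], 'eef_pos': [0.5465, 0.0949, 0.1555], 'contact_force': [8.836, 0.941, -35.7394], 'opening': 0.1202}
[[0.0266, -0.0106, 0.9996], [-0.9996, 0.0004, 0.0266], [-0.0007, -0.9999, -0.0106]]
r [244, 174, 10, 11, 57] [248.  178.8] [ 0.5092 -0.029   0.1467] [ 0.5027 -0.0419  0.1412] [ 0.513  -0.0151  0.1504]
b [418, 4, 35, 9, 80] [434.6   7.8] [0.5311 0.8591 0.0474] [0.4791 0.8406 0.0412] [0.5863 0.8824 0.0535]
```

View pics/s7.png

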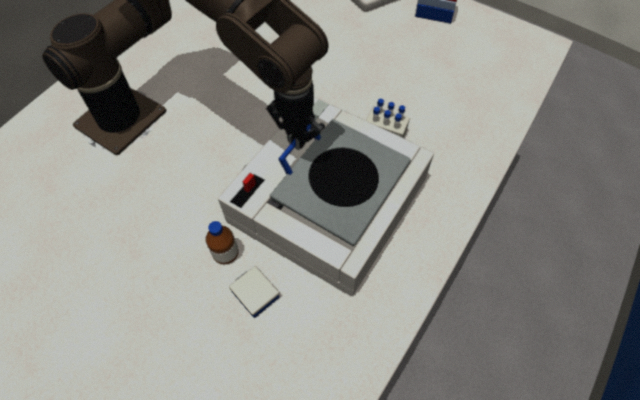

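The tug shows the lid is caught. The bar rose about 9–10 mm and stopped hard at 35 N down, with the command 21 mm up, and the tab in the scene view at (248,179) is untouched. Next I lower, release and go to the tab.

Call:
play_rows(
  steps=[
    {"claw": 0.6, "tx": 0, "ty": 0.4, "tz": -0.3, "ax": 0, "ay": 0, "az": 0},
    {"claw": 0.6, "tx": 0, "ty": 0.9, "tz": -0.5, "ax": 0, "ay": 0, "az": 0},
    {"claw": 0.6, "tx": 0, "ty": 1.3, "tz": -0.6, "ax": 0, "ay": 0, "az": 0},
    {"claw": 0.6, "tx": 0, "ty": 1.7, "tz": -0.6, "ax": 0, "ay": 0, "az": 0},
    {"claw": 0.6, "tx": 0, "ty": 1.9, "tz": -0.6, "ax": 0, "ay": 0, "az": 0},
    {"claw": 0.6, "tx": 0, "ty": 2, "tz": -0.6, "ax": 0, "ay": 0, "az": 0},
    {"claw": 2, "tx": 0, "ty": 2, "tz": -0.6, "ax": 0, "ay": 0, "az": 0},
    {"claw": 4, "tx": 0, "ty": 2, "tz": -0.5, "ax": 0, "ay": 0, "az": 0},
    {"claw": 4, "tx": 0, "ty": 2, "tz": -0.5, "ax": 0, "ay": 0, "az": 0},
    {"claw": 4, "tx": 0, "ty": 2, "tz": -0.5, "ax": 0, "ay": 0, "az": 0},
  ],
)

```text
time: 9.6
eef_pos: [0.5465, 0.0946, 0.1455]
tcp_rot: [-0.506, 0.493, -0.494, 0.507]
contact_force: [0.4, 1.0, -0.1]
opening: 0.468
```

Call:
play_rows(
  steps=[
    {"claw": 4, "tx": 0, "ty": -1, "tz": 0, "ax": 0, "ay": 0, "az": 0},
    {"claw": 4, "tx": 0, "ty": -3, "tz": 0, "ax": 0, "ay": 0, "az": 0},
    {"claw": 4, "tx": 0, "ty": -6, "tz": 0, "ax": 0, "ay": 0, "az": 0},
    {"claw": 4, "tx": 1, "ty": -9, "tz": -0.3, "ax": 0, "ay": 0, "az": 0},
    {"claw": 4, "tx": 3, "ty": -11, "tz": -1.2, "ax": 0, "ay": 0, "az": 0},
    {"claw": 4, "tx": 5.5, "ty": -12, "tz": -2.2, "ax": 0, "ay": 0, "az": 0},
    {"claw": 4, "tx": 8, "ty": -12, "tz": -3.2, "ax": 0, "ay": 0, "az": 0},
    {"claw": 4, "tx": 10.5, "ty": -12, "tz": -3.7, "ax": 0, "ay": 0, "az": 0},
    {"claw": 4, "tx": 11.8, "ty": -12, "tz": -3.8, "ax": 0, "ay": 0, "az": 0},
    {"claw": 4, "tx": 12.1, "ty": -12, "tz": -3.8, "ax": 0, "ay": 0, "az": 0},
    {"claw": 4, "tx": 12.1, "ty": -12, "tz": -3.8, "ax": 0, "ay": 0, "az": 0},
  ],
)

```text
time: 10.52
eef_pos: [0.5111, -0.028, 0.2652]
tcp_rot: [-0.506, 0.493, -0.494, 0.507]
contact_force: [-0.6, -0.6, 0.3]
opening: 0.466
```

```bash
python3 look.py w8
```

```text
{'time': 10.5167, 'qpos': [-0.2532, -0.1057, 1.935, 0.0002, 1.311, -0.2783], 'eef_pos': [0.5111, -0.028, 0.2652], 'contact_force': [-0.5748, -0.6016, 0.2817], 'opening': 0.4662}
[[0.0251, 0.0013, 0.9997], [-0.9997, -0.0001, 0.0251], [0.0002, -1.0, 0.0013]]
r [308, 179, 13, 33, 396] [313.9 195.5] [ 0.5065 -0.0273  0.1464] [ 0.5018 -0.0402  0.1445] [ 0.5116 -0.0142  0.1485]
b [368, 0, 16, 118, 1226] [374.7  56.6] [0.5442 0.0723 0.165 ] [0.5381 0.035  0.1611] [0.5499 0.1063 0.167 ]
b [391, 106, 4, 10, 20] [392.9 111.2] [0.5656 0.0376 0.1337] [0.5633 0.0349 0.1292] [0.5674 0.0415 0.1385]
b [305, 299, 27, 24, 507] [318.1 310.6] [ 0.5126 -0.1461  0.1245] [ 0.5002 -0.1592  0.1226] [ 0.525  -0.1337  0.126 ]
```

View pics/w8.png

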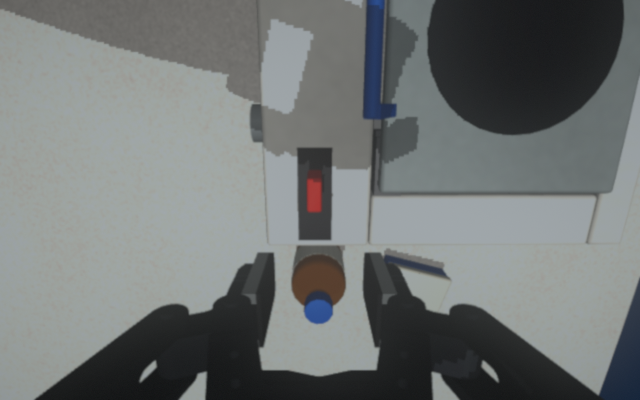

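The tab is at (314,195) in the wrist view, centred at (0.5067, -0.0273) with its top at 0.1465, 4 mm toward tool -z. Next I descend and pinch it.

Call:
play_rows(
  grip_force=40,
  steps=[
    {"claw": 4, "tx": 0, "ty": 1, "tz": -0.2, "ax": 0, "ay": 0, "az": 0},
    {"claw": 4, "tx": 0, "ty": 3, "tz": -0.4, "ax": 0, "ay": 0, "az": 0},
    {"claw": 4, "tx": 0, "ty": 5.5, "tz": -0.4, "ax": 0, "ay": 0, "az": 0},
    {"claw": 4, "tx": 0, "ty": 8, "tz": -0.4, "ax": 0, "ay": 0, "az": 0},
    {"claw": 4, "tx": 0, "ty": 10.5, "tz": -0.4, "ax": 0, "ay": 0, "az": 0},
    {"claw": 4, "tx": 0, "ty": 12.3, "tz": -0.4, "ax": 0, "ay": 0, "az": 0},
    {"claw": 4, "tx": 0, "ty": 13.5, "tz": -0.4, "ax": 0, "ay": 0, "az": 0},
    {"claw": 4, "tx": 0, "ty": 14.1, "tz": -0.4, "ax": 0, "ay": 0, "az": 0},
    {"claw": 4, "tx": 0, "ty": 14.1, "tz": -0.4, "ax": 0, "ay": 0, "az": 0},
  ],
)

```text
time: 11.32
eef_pos: [0.506, -0.0265, 0.1217]
tcp_rot: [0.507, -0.494, 0.492, -0.506]
contact_force: [1.0, -0.1, -0.1]
opening: 0.464
```

Call:
play_rows(
  steps=[
    {"claw": 2.5, "tx": 0, "ty": 0, "tz": 0, "ax": 0, "ay": 0, "az": 0},
    {"claw": 1.7, "tx": 0, "ty": 0, "tz": 0, "ax": 0, "ay": 0, "az": 0},
    {"claw": 0.6, "tx": 0, "ty": 0, "tz": 0, "ax": 0, "ay": 0, "az": 0},
    {"claw": 0.6, "tx": 0, "ty": 0, "tz": 0, "ax": 0, "ay": 0, "az": 0},
    {"claw": 0.6, "tx": 0, "ty": 0, "tz": 0, "ax": 0, "ay": 0, "az": 0},
    {"claw": 0.6, "tx": 0, "ty": 0, "tz": 0, "ax": 0, "ay": 0, "az": 0},
  ],
)

```text
time: 11.82
eef_pos: [0.5076, -0.0275, 0.125]
tcp_rot: [-0.506, 0.493, -0.494, 0.507]
contact_force: [-2.6, 0.7, 6.1]
opening: 0.131
```

Call:
play_rows(
  steps=[
    {"claw": 0.6, "tx": 0.3, "ty": 0, "tz": 0, "ax": 0, "ay": 0, "az": 0},
    {"claw": 0.6, "tx": 0.6, "ty": 0, "tz": 0, "ax": 0, "ay": 0, "az": 0},
    {"claw": 0.6, "tx": 0.9, "ty": 0, "tz": 0, "ax": 0, "ay": 0, "az": 0},
    {"claw": 0.6, "tx": 1.2, "ty": 0, "tz": 0, "ax": 0, "ay": 0, "az": 0},
    {"claw": 0.6, "tx": 1.5, "ty": 0, "tz": 0, "ax": 0, "ay": 0, "az": 0},
    {"claw": 0.6, "tx": 1.8, "ty": 0, "tz": 0, "ax": 0, "ay": 0, "az": 0},
    {"claw": 0.6, "tx": 2, "ty": 0, "tz": 0, "ax": 0, "ay": 0, "az": 0},
    {"claw": 0.6, "tx": 2.2, "ty": 0, "tz": 0, "ax": 0, "ay": 0, "az": 0},
    {"claw": 0.6, "tx": 2.2, "ty": 0, "tz": 0, "ax": 0, "ay": 0, "az": 0},
  ],
)

```text
time: 12.57
eef_pos: [0.5081, -0.0494, 0.125]
tcp_rot: [-0.506, 0.493, -0.494, 0.507]
contact_force: [-2.3, 1.6, 6.3]
opening: 0.132
```

Call:
play_rows(
  steps=[
    {"claw": 0.6, "tx": 0.2, "ty": 0, "tz": 0, "ax": 0, "ay": 0, "az": 0},
    {"claw": 0.6, "tx": 0.4, "ty": 0, "tz": 0, "ax": 0, "ay": 0, "az": 0},
    {"claw": 0.6, "tx": 0.6, "ty": 0, "tz": 0, "ax": 0, "ay": 0, "az": 0},
    {"claw": 0.6, "tx": 0.6, "ty": 0, "tz": 0, "ax": 0, "ay": 0, "az": 0},
  ],
)

```text
time: 12.9
eef_pos: [0.5082, -0.0526, 0.125]
tcp_rot: [-0.504, 0.495, -0.492, 0.508]
contact_force: [-2.6, 10.8, 8.3]
opening: 0.131
```

Call:
play_rows(
  steps=[
    {"claw": 0.6, "tx": 0.2, "ty": 0, "tz": 0, "ax": 0, "ay": 0, "az": 0},
    {"claw": 0.6, "tx": 0.4, "ty": 0, "tz": 0, "ax": 0, "ay": 0, "az": 0},
    {"claw": 0.6, "tx": 0.4, "ty": 0, "tz": 0, "ax": 0, "ay": 0, "az": 0},
  ],
)

```text
time: 13.15
eef_pos: [0.5082, -0.0528, 0.1249]
tcp_rot: [-0.502, 0.498, -0.49, 0.51]
contact_force: [-0.2, 22.5, 9.9]
opening: 0.133
```

```bash
python3 look.py w9
```

```text
{'time': 13.15, 'qpos': [-0.3099, 0.0418, 2.0622, 0.0177, 1.0417, -0.3425], 'eef_pos': [0.5082, -0.0528, 0.1249], 'contact_force': [-0.1671, 22.4866, 9.9338], 'opening': 0.1327}
[[0.0236, 0.0008, 0.9997], [-0.9996, 0.0158, 0.0236], [-0.0158, -0.9999, 0.0012]]
r [304, 257, 30, 63, 1738] [318.5 287.5] [ 0.5072 -0.0508  0.1464] [ 0.5018 -0.0659  0.1443] [ 0.5128 -0.0379  0.1481]
b [438, 0, 47, 58, 2197] [462.7  27.6] [0.545  0.0402 0.1643] [0.5391 0.0329 0.1469] [0.5589 0.0478 0.167 ]
```

View pics/w9.png

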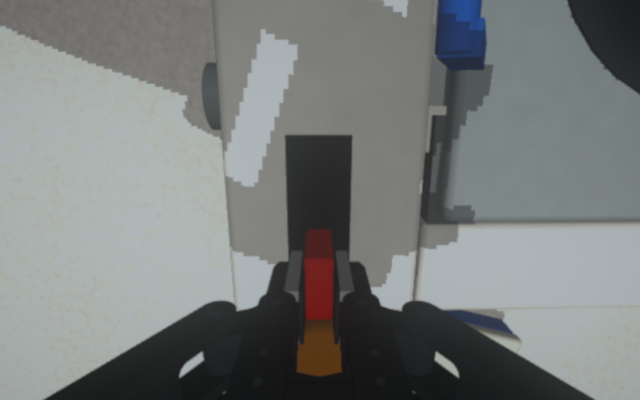

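The tab hit its hard stop after 25.3 mm at 22 N. It sits about 145 mm from the middle plane, and the picture shows it at the end of its slot at (318,287). Next I relax, release and go back over the handle.

Call:
play_rows(
  steps=[
    {"claw": 0.6, "tx": -0.3, "ty": 0, "tz": 0, "ax": 0, "ay": 0, "az": 0},
    {"claw": 0.6, "tx": -0.55, "ty": 0, "tz": 0, "ax": 0, "ay": 0, "az": 0},
    {"claw": 0.6, "tx": -0.6, "ty": 0, "tz": 0, "ax": 0, "ay": 0, "az": 0},
    {"claw": 2, "tx": -0.6, "ty": 0, "tz": 0, "ax": 0, "ay": 0, "az": 0},
    {"claw": 4, "tx": -0.6, "ty": 0, "tz": 0, "ax": 0, "ay": 0, "az": 0},
    {"claw": 4, "tx": -0.6, "ty": 0, "tz": 0, "ax": 0, "ay": 0, "az": 0},
    {"claw": 4, "tx": -0.6, "ty": 0, "tz": 0, "ax": 0, "ay": 0, "az": 0},
  ],
)

```text
time: 13.78
eef_pos: [0.5076, -0.0536, 0.1231]
tcp_rot: [-0.507, 0.493, -0.493, 0.507]
contact_force: [-0.5, 1.2, 0.4]
opening: 0.47
```

Call:
play_rows(
  steps=[
    {"claw": 4, "tx": 0, "ty": -1, "tz": 0, "ax": 0, "ay": 0, "az": 0},
    {"claw": 4, "tx": 0, "ty": -3, "tz": 0, "ax": 0, "ay": 0, "az": 0},
    {"claw": 4, "tx": 0, "ty": -6, "tz": 0, "ax": 0, "ay": 0, "az": 0},
    {"claw": 4, "tx": 0, "ty": -9, "tz": 0.2, "ax": 0, "ay": 0, "az": 0},
    {"claw": 4, "tx": -1.5, "ty": -12, "tz": 0.8, "ax": 0, "ay": 0, "az": 0},
    {"claw": 4, "tx": -4, "ty": -14, "tz": 1.6, "ax": 0, "ay": 0, "az": 0},
    {"claw": 4, "tx": -7, "ty": -14, "tz": 2.4, "ax": 0, "ay": 0, "az": 0},
    {"claw": 4, "tx": -10, "ty": -14, "tz": 3.2, "ax": 0, "ay": 0, "az": 0},
    {"claw": 4, "tx": -12.5, "ty": -14, "tz": 3.8, "ax": 0, "ay": 0, "az": 0},
    {"claw": 4, "tx": -14.3, "ty": -14, "tz": 4.2, "ax": 0, "ay": 0, "az": 0},
    {"claw": 4, "tx": -14.8, "ty": -14, "tz": 4.2, "ax": 0, "ay": 0, "az": 0},
    {"claw": 4, "tx": -14.8, "ty": -14, "tz": 4.2, "ax": 0, "ay": 0, "az": 0},
  ],
)

```text
time: 14.78
eef_pos: [0.5456, 0.0966, 0.2637]
tcp_rot: [0.507, -0.493, 0.493, -0.507]
contact_force: [0.6, -0.5, 0.1]
opening: 0.468
```

```bash
python3 look.py w10
```

```text
{'time': 14.7833, 'qpos': [-0.0078, -0.005, 1.8417, -0.0002, 1.3048, -0.0368], 'eef_pos': [0.5456, 0.0966, 0.2637], 'contact_force': [0.6206, -0.4884, 0.0838], 'opening': 0.4676}
[[0.029, 0.0001, 0.9996], [-0.9996, -0.0002, 0.029], [0.0002, -1.0, 0.0001]]
y [249, 28, 20, 22, 332] [258.   38.5] [0.5011 0.2075 0.1546] [0.495  0.201  0.1528] [0.5078 0.2142 0.1566]
y [251, 122, 31, 18, 543] [266.3 130.4] [0.5028 0.1453 0.1336] [0.4908 0.1385 0.1306] [0.5142 0.1519 0.1357]
r [266, 339, 15, 26, 340] [273.  351.5] [ 0.5069 -0.0527  0.1433] [ 0.4887 -0.1297  0.064 ] [ 0.5129 -0.0375  0.148 ]
b [316, 125, 7, 34, 103] [318.6 139.7] [0.5433 0.1428 0.1652] [0.5416 0.1302 0.1633] [0.5454 0.1528 0.1672]
b [311, 194, 15, 87, 1091] [317.1 237.2] [0.5443 0.07   0.1646] [0.5389 0.0343 0.1615] [0.5513 0.1042 0.1668]
```

View pics/w10.png

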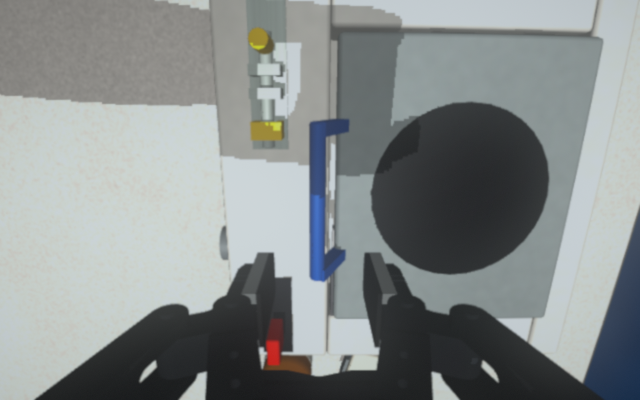

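The bolt is home (knob at (258,38), y=0.2075), the tab is at its open end (273,351), and the bar is at column 317. Next I descend and grip.

Call:
play_rows(
  grip_force=50,
  steps=[
    {"claw": 4, "tx": 0.2, "ty": 1, "tz": -0.1, "ax": 0, "ay": 0, "az": 0},
    {"claw": 4, "tx": 0.2, "ty": 3, "tz": -0.15, "ax": 0, "ay": 0, "az": 0},
    {"claw": 4, "tx": 0.2, "ty": 5.5, "tz": -0.15, "ax": 0, "ay": 0, "az": 0},
    {"claw": 4, "tx": 0.2, "ty": 8, "tz": -0.15, "ax": 0, "ay": 0, "az": 0},
    {"claw": 4, "tx": 0.2, "ty": 10, "tz": -0.15, "ax": 0, "ay": 0, "az": 0},
    {"claw": 4, "tx": 0.2, "ty": 11.3, "tz": -0.15, "ax": 0, "ay": 0, "az": 0},
    {"claw": 4, "tx": 0.2, "ty": 12.1, "tz": -0.15, "ax": 0, "ay": 0, "az": 0},
    {"claw": 4, "tx": 0.2, "ty": 12.1, "tz": -0.15, "ax": 0, "ay": 0, "az": 0},
  ],
)

```text
time: 15.5
eef_pos: [0.5429, 0.0928, 0.1402]
tcp_rot: [0.507, -0.494, 0.493, -0.505]
contact_force: [-0.5, 0.5, -0.4]
opening: 0.471
```

Call:
play_rows(
  steps=[
    {"claw": 2.5, "tx": 0, "ty": 0, "tz": 0, "ax": 0, "ay": 0, "az": 0},
    {"claw": 1.7, "tx": 0, "ty": 0, "tz": 0, "ax": 0, "ay": 0, "az": 0},
    {"claw": 0.6, "tx": 0, "ty": 0, "tz": 0, "ax": 0, "ay": 0, "az": 0},
    {"claw": 0.6, "tx": 0, "ty": 0, "tz": 0, "ax": 0, "ay": 0, "az": 0},
    {"claw": 0.6, "tx": 0, "ty": 0, "tz": 0, "ax": 0, "ay": 0, "az": 0},
    {"claw": 0.6, "tx": 0, "ty": 0, "tz": 0, "ax": 0, "ay": 0, "az": 0},
  ],
)

```text
time: 16.0
eef_pos: [0.5445, 0.0935, 0.1441]
tcp_rot: [0.507, -0.493, 0.494, -0.507]
contact_force: [-4.1, -1.4, 5.7]
opening: 0.127
```

```bash
python3 - <<'E'
import numpy as np
a0=np.arctan2(.045,.215)
for t in np.arange(.05,.86,.05):
    a=a0+t;print(round(t,2),'up',round(22*(np.sin(a)-np.sin(a0)),2),'back',round(22*(np.cos(a0)-np.cos(a)),2))
E
```

```text
0.05 up 1.07 back 0.25
0.1 up 2.13 back 0.56
0.15 up 3.17 back 0.92
0.2 up 4.19 back 1.32
0.25 up 5.19 back 1.78
0.3 up 6.16 back 2.29
0.35 up 7.11 back 2.85
0.4 up 8.03 back 3.45
0.45 up 8.92 back 4.1
0.5 up 9.77 back 4.8
0.55 up 10.59 back 5.53
0.6 up 11.37 back 6.31
0.65 up 12.11 back 7.12
0.7 up 12.81 back 7.97
0.75 up 13.47 back 8.85
0.8 up 14.08 back 9.76
0.85 up 14.65 back 10.71
```

Now the lift: first a short rise to confirm the lid is free, then along the arc.

Call:
play_rows(
  steps=[
    {"claw": 0.6, "tx": 0, "ty": -0.5, "tz": 0.1, "ax": 0, "ay": 0, "az": 0},
    {"claw": 0.6, "tx": 0, "ty": -0.9, "tz": 0.2, "ax": 0, "ay": 0, "az": 0},
    {"claw": 0.6, "tx": 0, "ty": -1.4, "tz": 0.35, "ax": 0, "ay": 0, "az": 0},
    {"claw": 0.6, "tx": 0, "ty": -1.9, "tz": 0.5, "ax": 0, "ay": 0, "az": 0},
    {"claw": 0.6, "tx": 0, "ty": -2.4, "tz": 0.65, "ax": 0, "ay": 0, "az": 0},
    {"claw": 0.6, "tx": 0, "ty": -2.4, "tz": 0.65, "ax": 0, "ay": 0, "az": 0},
  ],
)

```text
time: 16.5
eef_pos: [0.5503, 0.0937, 0.1671]
tcp_rot: [0.507, -0.494, 0.493, -0.506]
contact_force: [-3.7, -3.4, -3.1]
opening: 0.118
```

It is free: it rose 23 mm at about 3 N. Next I continue the arc.

Call:
play_rows(
  steps=[
    {"claw": 0.6, "tx": 0, "ty": -0.6, "tz": 0.2, "ax": 0, "ay": 0, "az": 0},
    {"claw": 0.6, "tx": 0, "ty": -1.3, "tz": 0.5, "ax": 0, "ay": 0, "az": 0},
    {"claw": 0.6, "tx": 0, "ty": -2.1, "tz": 0.8, "ax": 0, "ay": 0, "az": 0},
    {"claw": 0.6, "tx": 0, "ty": -3.1, "tz": 1.2, "ax": 0, "ay": 0, "az": 0},
    {"claw": 0.6, "tx": 0, "ty": -4.0, "tz": 1.7, "ax": 0, "ay": 0, "az": 0},
    {"claw": 0.6, "tx": 0, "ty": -5.0, "tz": 2.3, "ax": 0, "ay": 0, "az": 0},
    {"claw": 0.6, "tx": 0, "ty": -5.9, "tz": 2.9, "ax": 0, "ay": 0, "az": 0},
    {"claw": 0.6, "tx": 0, "ty": -6.8, "tz": 3.5, "ax": 0, "ay": 0, "az": 0},
    {"claw": 0.6, "tx": 0, "ty": -7.6, "tz": 4.2, "ax": 0, "ay": 0, "az": 0},
    {"claw": 0.6, "tx": 0, "ty": -7.6, "tz": 4.2, "ax": 0, "ay": 0, "az": 0},
  ],
)

```text
time: 17.33
eef_pos: [0.5942, 0.0948, 0.2465]
tcp_rot: [-0.506, 0.492, -0.494, 0.507]
contact_force: [-6.2, -3.0, -0.5]
opening: 0.117
```

Call:
play_rows(
  steps=[
    {"claw": 0.6, "tx": 0, "ty": -0.5, "tz": 0.4, "ax": 0, "ay": 0, "az": 0},
    {"claw": 0.6, "tx": 0, "ty": -1.2, "tz": 1.1, "ax": 0, "ay": 0, "az": 0},
    {"claw": 0.6, "tx": 0, "ty": -2.0, "tz": 1.9, "ax": 0, "ay": 0, "az": 0},
    {"claw": 0.6, "tx": 0, "ty": -2.7, "tz": 2.6, "ax": 0, "ay": 0, "az": 0},
    {"claw": 0.6, "tx": 0, "ty": -3.4, "tz": 3.5, "ax": 0, "ay": 0, "az": 0},
    {"claw": 0.6, "tx": 0, "ty": -3.9, "tz": 4.2, "ax": 0, "ay": 0, "az": 0},
    {"claw": 0.6, "tx": 0, "ty": -4.2, "tz": 4.6, "ax": 0, "ay": 0, "az": 0},
    {"claw": 0.6, "tx": 0, "ty": -4.2, "tz": 4.6, "ax": 0, "ay": 0, "az": 0},
    {"claw": 0.6, "tx": 0, "ty": -4.2, "tz": 4.6, "ax": 0, "ay": 0, "az": 0},
    {"claw": 0.6, "tx": 0, "ty": -4.2, "tz": 4.6, "ax": 0, "ay": 0, "az": 0},
  ],
)

```text
time: 18.17
eef_pos: [0.639, 0.0959, 0.2872]
tcp_rot: [-0.506, 0.492, -0.494, 0.507]
contact_force: [-5.1, -4.0, 3.3]
opening: 0.115
```

```bash
python3 look.py w11;python3 look.py s11 scene;python3 look.py t11 top; python3 -c "
from plant import ctrl;s=ctrl.get_state();print(s['dq'],s['wrist_torque'])"
```

```text
{'time': 18.1667, 'qpos': [-0.0075, 0.1863, 1.5939, -0.0008, 1.3592, -0.0342], 'eef_pos': [0.639, 0.0959, 0.2872], 'contact_force': [-5.1225, -4.0013, 3.3099], 'opening': 0.115}
[[0.0269, 0.0022, 0.9996], [-0.9996, -0.0008, 0.0269], [0.0009, -1.0, 0.0022]]
y [127, 31, 19, 19, 264] [136.3  40. ] [0.5015 0.208  0.1545] [0.4945 0.2017 0.1498] [0.5077 0.2142 0.157 ]
y [145, 117, 28, 16, 431] [158.8 124.6] [0.5029 0.1453 0.1336] [0.4907 0.1389 0.1315] [0.5142 0.1518 0.1358]
b [298, 130, 41, 247, 6790] [319. 252.] [0.6378 0.1087 0.3028] [0.6295 0.0427 0.2418] [0.6469 0.1571 0.3598]
{'time': 18.2167, 'qpos': [-0.0075, 0.1862, 1.5941, -0.0008, 1.3591, -0.0343], 'eef_pos': [0.639, 0.0959, 0.2871], 'contact_force': [-5.8426, -2.9181, 2.8422], 'opening': 0.1175}
[[0.0269, 0.0022, 0.9996], [-0.9996, -0.0008, 0.0269], [0.0009, -1.0, 0.0021]]
y [307, 104, 6, 11, 45] [309.4 108.9] [0.504 0.204 0.145] [0.4976 0.1991 0.1257] [0.508  0.211  0.1578]
y [290, 125, 11, 12, 71] [295.1 129.9] [0.506  0.1432 0.1315] [0.4929 0.1363 0.1124] [0.5152 0.1515 0.1375]
r [236, 182, 11, 12, 61] [240.6 187.2] [ 0.5096
[... 1895 characters left out ...]
] [0.6574 0.3654 0.0897] [0.6693 0.38   0.0995]
b [206, 195, 6, 6, 23] [208.5 197.4] [0.6411 0.3368 0.0968] [0.6346 0.3311 0.0923] [0.6474 0.3437 0.101 ]
b [196, 198, 5, 5, 21] [198.1 199.7] [0.6359 0.366  0.0956] [0.6301 0.3607 0.088 ] [0.6412 0.3716 0.1006]
b [208, 205, 5, 6, 22] [210.1 207.3] [0.6139 0.3322 0.0952] [0.6072 0.3266 0.0905] [0.621  0.3381 0.0977]
b [197, 207, 6, 6, 22] [199.4 209.6] [0.6085 0.3618 0.0953] [0.6018 0.3562 0.0885] [0.6154 0.3684 0.0987]
b [387, 234, 10, 11, 88] [391.4 239. ] [ 0.5143 -0.1458  0.1243] [ 0.5019 -0.1578  0.1162] [ 0.5269 -0.1344  0.1293]
[-0.00082174  0.00080295  0.00112772  0.00102549  0.0001517   0.00086938] [-0.57943565  1.08815889 -0.00447449]
```

View pics/s11.png

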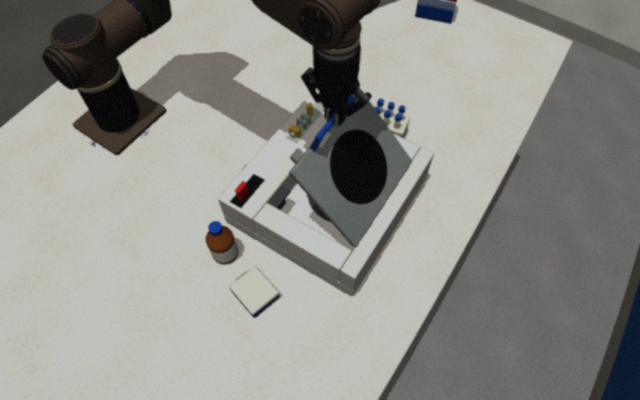

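View pics/w11.png

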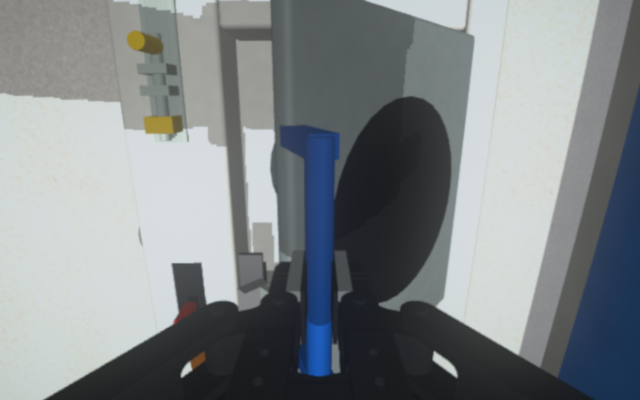

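View pics/t11.png

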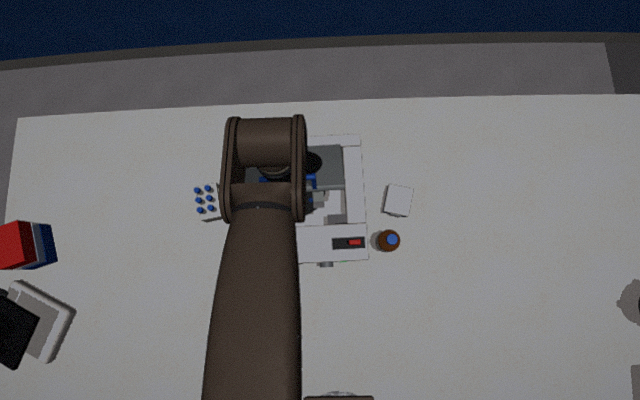

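The lid is up: the bar moved 142–143 mm up and 94 mm back, about 0.80 rad. The tab (red, (240,187)) is open, the knob (136,40) is home, and the rack, bottle and box match their first positions. I hold briefly to check stillness, then hand in.

Call:
play_rows(
  steps=[
    {"claw": 0.6, "tx": 0, "ty": 0, "tz": 0, "ax": 0, "ay": 0, "az": 0},
    {"claw": 0.6, "tx": 0, "ty": 0, "tz": 0, "ax": 0, "ay": 0, "az": 0},
    {"claw": 0.6, "tx": 0, "ty": 0, "tz": 0, "ax": 0, "ay": 0, "az": 0},
    {"claw": 0.6, "tx": 0, "ty": 0, "tz": 0, "ax": 0, "ay": 0, "az": 0},
    {"claw": 0.6, "tx": 0, "ty": 0, "tz": 0, "ax": 0, "ay": 0, "az": 0},
    {"claw": 0.6, "tx": 0, "ty": 0, "tz": 0, "ax": 0, "ay": 0, "az": 0},
  ],
)

```text
time: 18.82
eef_pos: [0.6389, 0.0959, 0.2871]
tcp_rot: [-0.506, 0.492, -0.494, 0.507]
contact_force: [-4.9, -3.9, 3.1]
opening: 0.115
```

```bash
python3 -c "
from plant import ctrl;s=ctrl.get_state();print(s['eef_pos'],s['opening'],s['contact_force']);print(ctrl.sign_off())"
```

```text
[0.63891516 0.09591164 0.28708027] 0.11497557037932966 [-4.90731672 -3.88379149  3.07996074]
the job is handed in; nothing more can be done
None
```

The job is done and handed in at about 19 s. The lid is held about half-way open by the handle, and the bolt is home.

- **Bolt:** I slid it about 39 mm until it hit a hard stop at 20 N. The last look still shows the knob at y ≈ 0.208, which is home.
- **Tug:** The lid was caught. The handle rose about 9–10 mm and stopped hard at 35 N, so I moved the tab only after that.
- **Tab:** I slid it 25 mm to its hard stop at 22 N. It now sits about 145 mm from the middle plane, fully open.
- **Lid:** It then lifted freely at about 3 N. The handle is 142–143 mm up and 94 mm back, about 0.80 rad, still gripped. The tool stayed still over the last half-second, with about 7 N on it.
- **Surroundings:** The rack and bottle were measured where they stood at the start, to within 1–2 mm. The slide box I compared only by eye in the pictures.

The cameras disagreed by about 2 mm on x positions, as their calibration allows. My first two move calls were refused for missing keys, and nothing moved. No other check failed.

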